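Sort sun-tired patio clips by the feel of their springs

ROBOT

A 6-joint arm with a two-finger parallel gripper is mounted at the origin on the work surface. World frame = base frame: x ahead of the robot, y to its left, z up, the work surface at z = 0. Lengths are in mm, angles in rad, forces in N, time in s.
With the tool pointing down it reaches from about 250 to 775 mm from the base axis. Payload 4 kg.
Tool frame: the origin (TCP) lies midway between the tips of the shut fingers; the grasp point (between the pads) lies 19 mm behind it; z points along the fingers, y is the line along which they close (so a half turn about z gives the same grasp; the last joint's range is limited). The gripper opens to 94 mm and grips with 3 to 60 N. Pads are 16 mm wide; open, the fingers measure 119 mm over their backs; the gripper's body (75 mm by 177 mm) begins 78 mm behind the grasp point.
Start: joints at [-1.28, 0.087, 1.371, -0, 1.684, -0.103], TCP at [211.034, -507.922, 205.506] pointing down, gripper open.
Joint ranges: [-3.1, 3.1], [-0.76, 2.03], [0.27, 2.55], [-1.08, 4.22], [0.17, 2.65], [-2.57, 2.57]. Speed limits (rad/s): [2.79, 2.79, 3.14, 3.14, 3.14, 3.14].

INTERFACE

Orientations are given as a rotation vector (axis times angle).
In Python, from plant import sense, viewer, env, nets gives the robot as it stands. The module is installed in compiled form; this text tells all that it offers.
- The arm moves only by the tool move_arm, never from a script. Its argument "steps" is one flat list of numbers, 7 for each row, row after row: the shift along the tool's x, y, z in cm, then the turn, a rotation vector about the tool's x, y, z in rad, then the finger opening in cm, from 0 to 9.4. A call has 1 to 8 rows; each row shifts and turns the commanded pose from where the row before left it, along the tool's axes as they then stand; what a row does not reach is not made up. A row lasts 1/8 s, in which the tool goes at most 62.5 mm and 10.7 degrees, less where a joint would pass 70% of its speed; a pose out of reach is approached as far as the arm can. A call with a gripper value outside its range is refused whole. The fingers move at their own pace and stop on an object; "newtons" is the grip in N (left out, the last holds). Time passes only in rows, so rows that do not move let the fingers close. It gives the time, the measured TCP pose, the force, the opening and the grip force at its end, in the units of the state.
- sense(): the state, without advancing time (a new reading comes with each control period).
- viewer.read_camera(name): name is "scene" or "top" or "wrist"; returns a dict with "color" (384x512x3 uint8, blue, green, red), "range_z" (384x512 float32, mm along the optical axis (not along the pixel's ray), 0 where there is no reading), "K" (3x3 intrinsics, pixels), "position" and "attitude" of the camera in the world; the wrist camera has in their place "T_tool_cam" (4x4, takes a point from camera to tool coordinates, whose origin is the TCP and whose axes are the flange's). Camera axes: x right, y up, looking along -z (the intrinsics and any distortion apply to the point x, -y, -z); pixel columns grow to the right and rows downward; lengths in mm; the calibration is good to about 2 mm. The wrist camera is an equidistant fisheye: a pixel r from the principal point sees the ray r / f radians off the axis. A picture is of the moment at which its call begins: read the wrist's pose just before it.
- env.finish_job(): hands the job in; it is judged then, once.
Trained networks look in the newest picture that a camera, given by its name, has taken for a name from the list of things; names that differ only in an ending like _2 or _b are one class to them, and where a whole thing is asked for, a point or a joint stands for the part that bears it (a point fixed in the world has none). Each returns a list of dicts, best first, with "confidence" (0 to 1); they miss things now and then, are a little off and sometimes report something else, mostly with a low value. They report only what shows in the picture. A call takes as long as a camera call.
- nets.boxes_of(camera, query): "position" ([x, y, z] in mm, in the coordinates of the camera as it stood for that picture, good to about 4 mm: the middle of the surface that is visible of it).
- nets.regions_of(camera, query): "mask" (384x512 bool, what is visible of it).
The state is a dict: "time_s": time; "joints": joint angles; "dq": joint speeds; "effort": joint torques, N m; "eef_pos": TCP position; "ee_rot": TCP orientation; "force": force on the tool from outside, world axes, zero at the start; "wrist_torque": the same for the moment, N m; "grip_width": opening from 0.0 (shut) to 1.0 (fully open); "grip_force": force on a finger pad.
Only numpy, scipy, OpenCV 4.12 (cv2) and the standard library are available. Lean on these libraries where they do the work, as an engineer would, in place of code of your own. Each camera call takes 0.05 s, during which the arm holds its last target. There are 200 camera calls.

TASK

Sort the blue spring clips in the bamboo organiser, which look alike but may have gone weak in the sun. One at a time, lift a clip out by its nose, lay it on the clear glass and let go, then take it again across the handles and squeeze with about 10 N to feel the spring; keeping that same grip on the handles, lay it flat in the steel grill tray if its jaws stay shut, or let it down into the green plant pot if they gape, before fetching the next. The sun-baked plastic cracks above 35 N, so squeeze lightly throughout, and leave the other things on the table alone.

Things in the scene. Friction and masses are not known exactly. Their poses are not given: they have to be found in the camera images.
- clip_a: one of two identical-looking blue plastic spring clips with orange jaw tips, lying on its side: 110 long, 61 wide over the handles, 24 thick, 50 to 85 g. Origin: on the underside below the hinge pin; x points along the clip to the nose, y across it, z up. The nose reaches 46 towards +x, the handles 64 towards -x. How many and which are weak can only be felt. The plastic cracks above 35 N a finger.
- clip_a_lever (a joint): how far this clip's jaws are open, rad: 0 shut, 0.5 fully open (nose tips about 20 apart, handles together); its spring drives it back to 0.
- clip_a_nose (a point): middle of the nose of this clip, 25 towards +x from its origin and 12 above the underside: closed it is 24 wide across y, sides straight from 20 behind to 20 ahead of this point. Pinched here the clip stays shut and tells nothing of its spring.
- clip_a_grip (a point): middle of the handle grips, 50 behind the origin (-x), 12 above the underside: 60 wide across y when shut, each 7 thick, nearly parallel for 14 either way. Squeezing here opens the nose; fully open they are about 35 wide. Sound clip: stays shut up to 17 N a side, fully open at about 25 N. Weak clip: gives from about 2 N, fully open at 4 N. It springs shut when let go.
- clip_b: one of two identical-looking blue plastic spring clips with orange jaw tips, lying on its side: 110 long, 61 wide over the handles, 24 thick, 50 to 85 g. Origin: on the underside below the hinge pin; x points along the clip to the nose, y across it, z up. The nose reaches 46 towards +x, the handles 64 towards -x. How many and which are weak can only be felt. The plastic cracks above 35 N a finger.
- clip_b_lever (a joint): how far this clip's jaws are open, rad: 0 shut, 0.5 fully open (nose tips about 20 apart, handles together); its spring drives it back to 0.
- clip_b_nose (a point): middle of the nose of this clip, 25 towards +x from its origin and 12 above the underside: closed it is 24 wide across y, sides straight from 20 behind to 20 ahead of this point. Pinched here the clip stays shut and tells nothing of its spring.
- clip_b_grip (a point): middle of the handle grips, 50 behind the origin (-x), 12 above the underside: 60 wide across y when shut, each 7 thick, nearly parallel for 14 either way. Squeezing here opens the nose; fully open they are about 35 wide. Sound clip: stays shut up to 17 N a side, fully open at about 25 N. Weak clip: gives from about 2 N, fully open at 4 N. It springs shut when let go.
- tray: bamboo organiser where the clips start, 170 (x) by 262 (y) by 40 high, fixed; origin at the centre of its underside. Floor and walls 8 thick; two dividers, as high, make three compartments centred at y = -85, 0, +85, each 77 wide (y), 154 long (x). Two hold a clip, nose to +x, the third a bottle opener. A clip has 8 free beside each handle (no room for a finger) and 26 each side of its nose.
- pan: stainless grill tray for the sound clips, 200 (x) by 290 (y) by 22 high, fixed, floor and walls 3 thick, rim turned out 12; origin at the centre of its underside. Empty at the start. Two clips lie side by side with room for the fingers at y = -70 and +70, noses along x.
- pot: green plastic plant pot for the weak clips, empty, standing loose, 100 high, mouth 167 across inside, tapering to 125 across inside at the floor (5 thick), 250 g; origin at the centre of its underside, z up.
- clear_glass (a point): a point on the bare glass top (height 0), middle of a patch clear of other things, 120 along x and 170 along y, where a clip can be laid and squeezed.
- opener: steel bottle opener with a dark wooden handle, 130 long, 35 wide, 10 high, lying in the third compartment of the organiser; origin at the middle of its underside. Leave alone.
- brush: stainless grill brush lying bristles down, 290 long, 60 wide, 35 high; origin on the table near its middle, x towards the head. Leave alone.
- coaster_1: grey hard silicone coaster, 94 across, 7 thick, under the candle tin; origin at the centre of its underside. Leave alone.
- coaster_2: grey hard silicone coaster, the same, under the mug. Leave alone.
- mug: blue mug on a coaster, 82 across, 85 high, handle to its own +y; origin at the centre of its underside. Leave alone.
- candle: candle in an aluminium tin, 90 across, 65 high, on a coaster; origin at the centre of its underside. Leave alone.

How it is judged (in metres and radians):
On the way, in this order (a step that is already met when the one before it is completed fails the run):
1. a first clip is lifted out of the organiser by its nose (((height (world z) of clip_a above 0.03 m and x of the grasp point in the frame of clip_a above -0.01 m and contact force between the fingers and clip_a above 1 N) or (height (world z) of clip_b above 0.03 m and x of the grasp point in the frame of clip_b above -0.01 m and contact force between the fingers and clip_b above 1 N))), for 0.1 s.
2. a first clip lies on the glass, let go (((height (world z) of clip_a below 0.012 m and horizontal distance between clip_a and pot above 0.09 m and not (x of clip_a in the frame of tray between -0.1 and 0.1 m and y of clip_a in the frame of tray between -0.15 and 0.15 m) and not (x of clip_a in the frame of pan between -0.1 and 0.1 m and y of clip_a in the frame of pan between -0.15 and 0.15 m) and contact force between the fingers and clip_a below 0.1 N) or (height (world z) of clip_b below 0.012 m and horizontal distance between clip_b and pot above 0.09 m and not (x of clip_b in the frame of tray between -0.1 and 0.1 m and y of clip_b in the frame of tray between -0.15 and 0.15 m) and not (x of clip_b in the frame of pan between -0.1 and 0.1 m and y of clip_b in the frame of pan between -0.15 and 0.15 m) and contact force between the fingers and clip_b below 0.1 N))), for 0.1 s.
3. a first clip, lying on the glass, is squeezed across its handles (4 N a side or more) (((height (world z) of clip_a below 0.012 m and horizontal distance between clip_a and pot above 0.09 m and not (x of clip_a in the frame of tray between -0.1 and 0.1 m and y of clip_a in the frame of tray between -0.15 and 0.15 m) and not (x of clip_a in the frame of pan between -0.1 and 0.1 m and y of clip_a in the frame of pan between -0.15 and 0.15 m) and x of the grasp point in the frame of clip_a below -0.025 m and contact force between the fingers and clip_a above 8 N) or (height (world z) of clip_b below 0.012 m and horizontal distance between clip_b and pot above 0.09 m and not (x of clip_b in the frame of tray between -0.1 and 0.1 m and y of clip_b in the frame of tray between -0.15 and 0.15 m) and not (x of clip_b in the frame of pan between -0.1 and 0.1 m and y of clip_b in the frame of pan between -0.15 and 0.15 m) and x of the grasp point in the frame of clip_b below -0.025 m and contact force between the fingers and clip_b above 8 N))), for 0.1 s.
4. a first clip is brought to its right place by the handles: into the grill tray, and its jaws stay shut under 4 N a side or more, or into the pot, and its jaws gape under less than 17 N a side ((((x of clip_a in the frame of pan between -0.085 and 0.085 m and y of clip_a in the frame of pan between -0.13 and 0.13 m and z of clip_a in the frame of pan below 0.02 m and x of the grasp point in the frame of clip_a below -0.025 m and contact force between the fingers and clip_a above 8 N and value of joint clip_a_lever below 0.15 rad) or (horizontal distance between clip_a and pot below 0.06 m and z of clip_a in the frame of pot below 0.13 m and x of the grasp point in the frame of clip_a below -0.025 m and contact force between the fingers and clip_a below 34 N and value of joint clip_a_lever above 0.3 rad)) or ((x of clip_b in the frame of pan between -0.085 and 0.085 m and y of clip_b in the frame of pan between -0.13 and 0.13 m and z of clip_b in the frame of pan below 0.02 m and x of the grasp point in the frame of clip_b below -0.025 m and contact force between the fingers and clip_b above 8 N and value of joint clip_b_lever below 0.15 rad) or (horizontal distance between clip_b and pot below 0.06 m and z of clip_b in the frame of pot below 0.13 m and x of the grasp point in the frame of clip_b below -0.025 m and contact force between the fingers and clip_b below 34 N and value of joint clip_b_lever above 0.3 rad)))), for 0.1 s.
5. the other clip is lifted out of the organiser by its nose (((height (world z) of clip_a above 0.03 m and x of the grasp point in the frame of clip_a above -0.01 m and contact force between the fingers and clip_a above 1 N) or (height (world z) of clip_b above 0.03 m and x of the grasp point in the frame of clip_b above -0.01 m and contact force between the fingers and clip_b above 1 N))), for 0.1 s.
6. the other clip lies on the glass, let go (((height (world z) of clip_a below 0.012 m and horizontal distance between clip_a and pot above 0.09 m and not (x of clip_a in the frame of tray between -0.1 and 0.1 m and y of clip_a in the frame of tray between -0.15 and 0.15 m) and not (x of clip_a in the frame of pan between -0.1 and 0.1 m and y of clip_a in the frame of pan between -0.15 and 0.15 m) and contact force between the fingers and clip_a below 0.1 N) or (height (world z) of clip_b below 0.012 m and horizontal distance between clip_b and pot above 0.09 m and not (x of clip_b in the frame of tray between -0.1 and 0.1 m and y of clip_b in the frame of tray between -0.15 and 0.15 m) and not (x of clip_b in the frame of pan between -0.1 and 0.1 m and y of clip_b in the frame of pan between -0.15 and 0.15 m) and contact force between the fingers and clip_b below 0.1 N))), for 0.1 s.
7. the other clip, lying on the glass, is squeezed across its handles (4 N a side or more) (((height (world z) of clip_a below 0.012 m and horizontal distance between clip_a and pot above 0.09 m and not (x of clip_a in the frame of tray between -0.1 and 0.1 m and y of clip_a in the frame of tray between -0.15 and 0.15 m) and not (x of clip_a in the frame of pan between -0.1 and 0.1 m and y of clip_a in the frame of pan between -0.15 and 0.15 m) and x of the grasp point in the frame of clip_a below -0.025 m and contact force between the fingers and clip_a above 8 N) or (height (world z) of clip_b below 0.012 m and horizontal distance between clip_b and pot above 0.09 m and not (x of clip_b in the frame of tray between -0.1 and 0.1 m and y of clip_b in the frame of tray between -0.15 and 0.15 m) and not (x of clip_b in the frame of pan between -0.1 and 0.1 m and y of clip_b in the frame of pan between -0.15 and 0.15 m) and x of the grasp point in the frame of clip_b below -0.025 m and contact force between the fingers and clip_b above 8 N))), for 0.1 s.
8. the other clip is brought to its right place by the handles: into the grill tray, and its jaws stay shut under 4 N a side or more, or into the pot, and its jaws gape under less than 17 N a side (((((x of clip_a in the frame of pan between -0.085 and 0.085 m and y of clip_a in the frame of pan between -0.13 and 0.13 m and z of clip_a in the frame of pan below 0.02 m and x of the grasp point in the frame of clip_a below -0.025 m and contact force between the fingers and clip_a above 8 N and value of joint clip_a_lever below 0.15 rad) or (horizontal distance between clip_a and pot below 0.06 m and z of clip_a in the frame of pot below 0.13 m and x of the grasp point in the frame of clip_a below -0.025 m and contact force between the fingers and clip_a below 34 N and value of joint clip_a_lever above 0.3 rad)) and ((x of clip_b in the frame of pan between -0.085 and 0.085 m and y of clip_b in the frame of pan between -0.13 and 0.13 m and z of clip_b in the frame of pan below 0.015 m and angle between clip_b's own z axis and vertical below 0.15 rad and contact force between the fingers and clip_b below 0.1 N) or (horizontal distance between clip_b and pot below 0.06 m and z of clip_b in the frame of pot below 0.075 m and contact force between the fingers and clip_b below 0.1 N))) or (((x of clip_b in the frame of pan between -0.085 and 0.085 m and y of clip_b in the frame of pan between -0.13 and 0.13 m and z of clip_b in the frame of pan below 0.02 m and x of the grasp point in the frame of clip_b below -0.025 m and contact force between the fingers and clip_b above 8 N and value of joint clip_b_lever below 0.15 rad) or (horizontal distance between clip_b and pot below 0.06 m and z of clip_b in the frame of pot below 0.13 m and x of the grasp point in the frame of clip_b below -0.025 m and contact force between the fingers and clip_b below 34 N and value of joint clip_b_lever above 0.3 rad)) and ((x of clip_a in the frame of pan between -0.085 and 0.085 m and y of clip_a in the frame of pan between -0.13 and 0.13 m and z of clip_a in the frame of pan below 0.015 m and angle between clip_a's own z axis and vertical below 0.15 rad and contact force between the fingers and clip_a below 0.1 N) or (horizontal distance between clip_a and pot below 0.06 m and z of clip_a in the frame of pot below 0.075 m and contact force between the fingers and clip_a below 0.1 N))))), for 0.1 s.
At the end, for the whole second after the job is handed in: Every sound clip lies at rest on the floor of the steel grill tray (within 15 mm of its height, tilted less than 0.15 rad), every weak clip lies at rest in the upright green pot (less than 60 mm off its axis and 75 mm up), and all are let go ((((horizontal distance between clip_a and pot below 0.06 m and z of clip_a in the frame of pot below 0.075 m and contact force between the fingers and clip_a below 0.1 N) and (x of clip_b in the frame of pan between -0.085 and 0.085 m and y of clip_b in the frame of pan between -0.13 and 0.13 m and z of clip_b in the frame of pan below 0.015 m and angle between clip_b's own z axis and vertical below 0.15 rad and contact force between the fingers and clip_b below 0.1 N)) or ((horizontal distance between clip_b and pot below 0.06 m and z of clip_b in the frame of pot below 0.075 m and contact force between the fingers and clip_b below 0.1 N) and (x of clip_a in the frame of pan between -0.085 and 0.085 m and y of clip_a in the frame of pan between -0.13 and 0.13 m and z of clip_a in the frame of pan below 0.015 m and angle between clip_a's own z axis and vertical below 0.15 rad and contact force between the fingers and clip_a below 0.1 N))) and linear speed of each of clip_a, clip_b below 0.02 m/s and angle between pot's own z axis and vertical below 0.1 rad); the robot touches nothing.
It fails at once if a clip is squeezed with more than 35 N (contact force between the fingers and clip_a above 70 N or contact force between the fingers and clip_b above 70 N).
It fails at once if a clip is let go in the air: more than 50 mm over the floor of the grill tray or the glass, or more than 30 mm over the rim of the pot ((contact force between the fingers and clip_a below 0.1 N and (height (world z) of clip_a above 0.13 m or (height (world z) of clip_a above 0.06 m and horizontal distance between clip_a and pot above 0.08 m))) or (contact force between the fingers and clip_b below 0.1 N and (height (world z) of clip_b above 0.13 m or (height (world z) of clip_b above 0.06 m and horizontal distance between clip_b and pot above 0.08 m)))).
It fails at once if the pot is knocked over or pushed more than 40 mm (angle between pot's own z axis and vertical above 0.35 rad or distance of pot from where it was at the start of the episode above 0.04 m).
It fails at once if a bystander (bottle opener, brush, coaster, mug, candle) is moved more than 20 mm (distance of any of opener, brush, coaster_1, coaster_2, mug, candle from where it was at the start of the episode above 0.02 m).
It also fails if it takes over 72 s, if anything falls off the work surface, if the arm or the gripper's body presses on something with over 40 N, if the wrist force passes 120 N, or if a joint passes its speed limit or range.

## Working session

There is one attempt and no reset: what is moved stays moved. The work goes in short steps, Python scripts to look and compute and a tool call to move; the robot and the scene stay as the last step left them, time stands still between calls to the robot, and variables do not carry over. Pictures are saved under pics/ and viewed, at most 10 in all, crops included, and the job is handed in when it is done.

Besides the shell and the picture viewer there is one more tool, called after "Emit:" as name(argument=value, ...), one argument or row to a line, values as JSON. move_arm: Moves the arm, as the interface text tells. Its arguments: {"type":"object","properties":{"steps":{"type":"array"},"newtons":{"type":"number"}},"required":["steps"]}

```bash
mkdir -p pics; cat > h.py <<'E'
import numpy as np, cv2
from scipy.spatial.transform import Rotation as R
from plant import sense, viewer, env, nets
def att(c):
    a=np.array(c["attitude"],float)
    if a.shape==(3,3): return a
    return R.from_rotvec(a.ravel()).as_matrix() if a.size==3 else R.from_quat(a.ravel()).as_matrix()
def cam_pose(c,s=None):
    if "T_tool_cam" in c:
        T=np.array(c["T_tool_cam"]); Rt=R.from_rotvec(s["ee_rot"]).as_matrix()
        return Rt@T[:3,:3], Rt@T[:3,3]+np.array(s["eef_pos"])
    return att(c), np.array(c["position"])
def cloud(c):
    K=c["K"]; z=c["range_z"].astype(float); v,u=np.indices(z.shape)
    x=(u-K[0,2])/K[0,0]*z; y=(v-K[1,2])/K[1,1]*z
    Rm,p=cam_pose(c); P=np.stack([x,-y,-z],-1)@Rm.T+p; P[z==0]=np.nan; return P
E
python3 - <<'E'
from h import *
s=sense(); print(s)
for n in("top","scene"):
    c=viewer.read_camera(n); cv2.imwrite(f"pics/{n}0.png",c["color"]); print(n,c["K"],c["position"],c["attitude"])
    P=cloud(c); print(np.nanmedian(P[...,2]))
    np.save(f"{n}.npy",P)
    for q in["clip_a","tray","pan","pot","clear_glass","opener","brush","mug","candle","coaster_1"]:
        try:
            for d in nets.boxes_of(n,q)[:3]:
                print(q,round(d["confidence"],2),np.round(cam_pose(c)[0]@np.array(d["position"])+cam_pose(c)[1]))
        except Exception as e: print(q,e)
E
```

```text
{'time_s': 0.0, 'joints': array([-1.28013979e+00,  8.79300396e-02,  1.37224978e+00, -1.44323994e-05,
        1.68358770e+00, -1.03101188e-01]), 'dq': array([-0.00054613, -0.00031839, -0.00010125, -0.00041238,  0.00052747,
        0.00141157]), 'effort': array([-2.32211874e-03, -3.40181601e+01, -3.02430403e+01,  7.12973555e-02,
        3.30615195e-02, -1.84324545e-04]), 'eef_pos': array([ 210.84609377, -507.38616064,  204.32009047]), 'ee_rot': array([-3.07878129e+00, -6.14099425e-01,  3.42095328e-04]), 'force': array([ 0.26390532,  0.29595954, -0.76996007]), 'wrist_torque': array([-0.11212944, -0.0077285 , -0.04281033]), 'grip_force': 0.0, 'grip_width': 1.0006817696931796}
top [[380.63293052   0.         249.48062649]
 [  0.         380.63293052 196.66011566]
 [  0.           0.           1.        ]] [ 524.46403238  -47.43464496 1127.82425972] [ 0.03181619 -0.05719237 -1.58171328]
-0.13441312323720922
clip_a 0.72 [545. 375.  29.]
clip_a 0.66 [542. 289.  29.]
tray 0.64 [546. 297.  10.]
pan 0.63 [746. 215.  57.]
pan 0.37 [541. 290.  33.]
pot 0.96 [695. -18.  18.]
pot 0.34 [552. 381.  3
[... 530 characters left out ...]
]] [1032.8503468   451.87295244  847.20425401] [0.31001318 0.84197918 2.26972501]
-1.35592385703859
clip_a 0.91 [547. 299.  30.]
clip_a 0.61 [556. 381.  32.]
tray 0.7 [555. 307.   9.]
pan 0.62 [ 506. -299.   -1.]
pot 0.64 [670. -39.  49.]
clear_glass it knows: brush, candle, clip, clip_a_grip, clip_a_lever, clip_a_nose, clip_b_grip, clip_b_lever, clip_b_nose, coaster, mug, opener, pan, pot, tray
opener 0.48 [536. 219.  20.]
opener 0.4 [557. 383.  27.]
brush 0.77 [ 640. -513.   24.]
brush 0.7 [548. 297.  35.]
brush 0.55 [555. 382.  31.]
mug 0.88 [ 769. -190.   61.]
candle 0.88 [754. 219.  53.]
coaster_1 0.56 [ 642. -513.   25.]
coaster_1 0.5 [ 768. -172.    8.]
coaster_1 0.48 [785. 234.   5.]
```

View pics/top0.png

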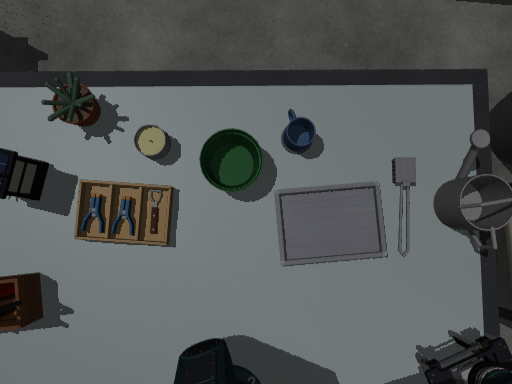

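View pics/scene0.png

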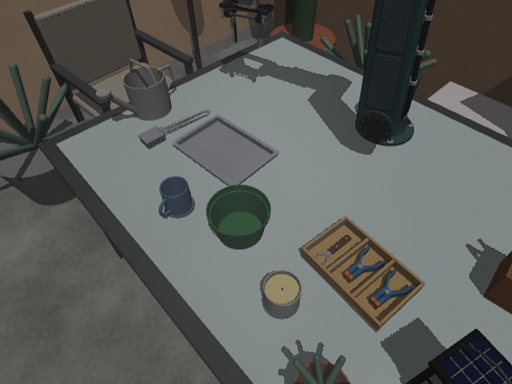

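```bash
python3 - <<'E'
from h import *
P=np.load("top.npy"); 
def med(m): return np.round(np.nanmedian(P[m],0)) 
c=cv2.imread("pics/top0.png").astype(int)
b,g,r=c[...,0],c[...,1],c[...,2]
for n in ["top","scene"]:
    P=np.load(n+".npy");c=cv2.imread(f"pics/{n}0.png"); h=cv2.cvtColor(c,cv2.COLOR_BGR2HSV).astype(int)
    for nm,m in (("blue",(abs(h[...,0]-110)<15)&(h[...,1]>120)&(h[...,2]>50)),("orange",(abs(h[...,0]-12)<8)&(h[...,1]>170)&(h[...,2]>90))):
        k,L,st,ce=cv2.connectedComponentsWithStats(m.astype(np.uint8))
        for i in range(1,k):
            if st[i,4]>15:
                Q=P[L==i]; print(n,nm,st[i],np.round(np.nanmedian(Q,0)),np.round(np.nanmin(Q,0)),np.round(np.nanmax(Q,0)))
    # green pot rim, high points
    m=(P[...,2]>92)&(P[...,2]<108)&(abs(h[...,0]-60)<25)&(h[...,1]>60)
    if m.sum()>20:
        (x,y),rad=cv2.minEnclosingCircle(P[m][:,:2].astype(np.float32)); print("rim",x,y,rad,m.sum())
    m=(P[...,2]>33)&(P[...,2]<47)&(abs(P[...,0]-545)<130)&(abs(P[...,1]-297)<160)
    print("tray top",cv2.minAreaRect(P[m][:,:2].astype(np.float32)))
    m=(P[...,2]>15)&(P[...,2]<30)&(abs(P[...,0]-500)<150)&(abs(P[...,1]+290)<190)
    print("pan rim",cv2.minAreaRect(P[m][:,:2].astype(np.float32)),m.sum())
E
```

```text
top blue [289 110   9  12  48] [ 813. -188.   78.] [ 792. -199.   30.] [ 829. -180.   94.]
top blue [286 123  29  23 211] [ 755. -224.   14.] [ 724. -246.    5.] [ 787. -167.   96.]
top blue [ 81 198  14  33  74] [549. 391.  32.] [497. 380.  27.] [588. 417.  36.]
top blue [ 95 198   7  35  79] [550. 371.  32.] [490. 358.  27.] [587. 377.  36.]
top blue [111 200  14  33  76] [541. 306.  32.] [490. 293.  28.] [581. 332.  37.]
top blue [125 201   7  34  82] [541. 283.  32.] [483. 273.  27.] [578. 292.  37.]
rim 648.4544677734375 227.3749542236328 331.28399658203125 646
tray top ((547.12255859375, 296.4413146972656), (263.51611328125, 170.11602783203125), 85.2966079711914)
pan rim ((509.7421569824219, -299.63519287109375), (220.39901733398438, 311.51629638671875), 4.229764461517334) 1635
scene blue [348 247  37  32 181] [539. 300.  31.] [483. 274.  19.] [580. 331.  35.]
scene blue [374 270  39  34 262] [549. 386.  31.] [491. 359.  18.] [590. 417.  35.]
rim 530.9769897460938 213.30274963378906 360.7319030761719 291
tray top ((547.4591674804688, 295.9648132324219), (262.2340087890625, 172.3347930908203), 85.16780853271484)
pan rim ((509.80596923828125, -299.31683349609375), (223.6268768310547, 313.9972839355469), 3.879879951477051) 923
```

The top picture shows the organiser at about px (125,212), with clips at (94,213) and (125,215) and the opener at (155,212). The pot is at (232,160) and the pan at (331,223), with bare glass around (200,270). The scene picture agrees, and the network positions match. I'll move above the organiser.

Emit:
move_arm(
  steps=[4.3,-4.3,0,0,0,0,9.4,4.3,-4.3,0,0,0,0,9.4,4.3,-4.3,0,0,0,0,9.4,4.3,-4.3,0,0,0,0,9.4,4.3,-4.3,0,0,0,0,9.4,4.3,-4.3,0,0,0,0,9.4,4.3,-4.3,0,0,0,0,9.4,4.3,-4.3,0,0,0,0,9.4],
  newtons=10,
)

```text
time_s: 2.0
eef_pos: [397.2, -56.4, 205.9]
ee_rot: [3.08, 0.614, 0.002]
force: [0.1, -0.9, 0.6]
grip_width: 1.003
grip_force: 0.0
```

Emit:
move_arm(
  steps=[4.3,-4.3,0,0,0,0,4,4.3,-4.3,0,0,0,0,4,4.3,-4.3,0,0,0,0,4,4.3,-4.3,0,0,0,0,4,4.3,-4.3,0,0,0,0,4,4.3,-4.3,0,0,0,0,4,0,0,0,0,0,0.16,4,0,0,0,0,0,0.16,4],
)

```text
time_s: 3.0
eef_pos: [536.0, 280.1, 204.5]
ee_rot: [3.139, 0.11, -0.002]
force: [-0.2, -0.6, 0.2]
grip_width: 0.428
grip_force: 0.0
```

Emit:
move_arm(
  steps=[0,0,0,0,0,0.16,4,0,0,0,0,0,0,4],
)

```text
time_s: 3.25
eef_pos: [536.0, 279.1, 205.3]
ee_rot: [3.139, -0.132, -0.0]
force: [0.1, 0.6, -0.7]
grip_width: 0.428
grip_force: 0.0
```

```bash
cat >> h.py <<'E'
def wcloud(c,s):
    K=c["K"]; z=c["range_z"].astype(float); v,u=np.indices(z.shape)
    a=(u-K[0,2])/K[0,0]; b=(v-K[1,2])/K[1,1]; r=np.hypot(a,b); k=np.where(r>1e-6,np.tan(np.clip(r,0,1.5))/np.maximum(r,1e-6),1)
    Rm,p=cam_pose(c,s); P=np.stack([a*k*z,-b*k*z,-z],-1)@Rm.T+p; P[(z==0)|(r>1.3)]=np.nan; return P
def look(name):
    s=sense(); c=viewer.read_camera("wrist"); cv2.imwrite(f"pics/{name}.png",c["color"]); return s,c,wcloud(c,s)
def yaw(s):
    x=R.from_rotvec(s["ee_rot"]).as_matrix()[:,0]; return np.arctan2(x[1],x[0])
def to_tool(s,dw): return R.from_rotvec(s["ee_rot"]).as_matrix().T@np.array(dw,float)
def clip_pose(P,c,box,zr):
    "box x0,x1,y0,y1; zr height range. template: symmetric axis from blue/orange points"
    h=cv2.cvtColor(c["color"],cv2.COLOR_BGR2HSV).astype(int)
    m=(h[...,1]>100)&((abs(h[...,0]-108)<18)|(abs(h[...,0]-12)<8))&(P[...,2]>zr[0])&(P[...,2]<zr[1])
    m&=(P[...,0]>box[0])&(P[...,0]<box[1])&(P[...,1]>box[2])&(P[...,1]<box[3])
    return P[m]
E
python3 - <<'E'
from h import *
s,c,P=look("w1"); print(s["time_s"],s["eef_pos"],np.degrees(yaw(s)),s["joints"],c["K"][0],c["T_tool_cam"])
m=(P[...,2]>33)&(P[...,2]<47)&(abs(P[...,0]-545)<130)&(abs(P[...,1]-297)<160)
print("tray top",cv2.minAreaRect(P[m][:,:2].astype(np.float32)))
for yb in((255,335),(345,430)):
    Q=clip_pose(P,c,(450,620,*yb),(24,40)); print(len(Q),np.round(Q.min(0)),np.round(Q.max(0)),np.round(np.median(Q,0)))
    print(cv2.minAreaRect(Q[:,:2].astype(np.float32)))
    for x in range(480,620,10):
        q=Q[(Q[:,0]>=x)&(Q[:,0]<x+10)]
        if len(q)>4: print(x+5,np.round(q[:,1].min()),np.round(q[:,1].max()),len(q),np.round(np.median(q[:,2])))
T=np.load("top.npy"); m=(T[...,2]>95)&(T[...,2]<106)&(np.hypot(T[...,0]-690,T[...,1]+18)<115)
x,y=T[m][:,0],T[m][:,1]; A=np.c_[2*x,2*y,np.ones(len(x))]; a=np.linalg.lstsq(A,x*x+y*y,rcond=None)[0]; print("pot",a[:2],np.sqrt(a[2]+a[0]**2+a[1]**2),len(x))
E
```

```text
3.25 [535.98570604 279.07620182 205.30439759] -4.823286913620061 [ 3.86286243e-01  2.08915177e-01  1.23353003e+00 -5.96494079e-05
  1.69933781e+00  2.04125716e+00] [297.31863964   0.         257.97541296] [[-1.04173781e-04  9.60623981e-01  2.77851682e-01  8.19720165e+01]
 [ 9.99999929e-01  2.00520068e-04 -3.18337508e-04 -4.38824974e-01]
 [-3.61517483e-04  2.77851629e-01 -9.60623933e-01 -1.79854953e+02]
 [ 0.00000000e+00  0.00000000e+00  0.00000000e+00  1.00000000e+00]]
tray top ((548.20849609375, 294.80853271484375), (262.6357116699219, 170.19775390625), 85.29594421386719)
2091 [462. 255.  24.] [620. 335.  40.] [541. 291.  33.]
((540.831298828125, 294.9925537109375), (79.96611022949219, 157.84739685058594), 89.98731231689453)
485 256.0 330.0 71 35.0
495 255.0 332.0 124 33.0
505 256.0 329.0 112 33.0
515 255.0 327.0 127 33.0
525 256.0 323.0 122 33.0
535 255.0 335.0 139 33.0
545 255.0 335.0 146 33.0
555 255.0 335.0 158 33.0
565 255.0 335.0 176 33.0
575 255.0 335.0 176 33.0
585 278.0 335.0 176 33.0
595 278.0 335.0 115 33.0
605 329.0 335.0 57 36.0
615 328.0 335.0 56 35.0
2251 [470. 345.  24.] [620. 430.  40.] [547. 387.  32.]
((544.7625122070312, 383.30572509765625), (85.04436492919922, 145.32615661621094), 85.60131072998047)
485 346.0 430.0 124 35.0
495 345.0 429.0 92 32.0
505 345.0 427.0 133 32.0
515 358.0 428.0 130 32.0
525 358.0 428.0 136 32.0
535 361.0 427.0 152 32.0
545 365.0 426.0 165 32.0
555 368.0 422.0 139 32.0
565 367.0 422.0 187 32.0
575 366.0 424.0 198 32.0
585 364.0 422.0 207 32.0
595 364.0 421.0 196 32.0
605 364.0 422.0 95 32.0
615 412.0 420.0 53 36.0
pot [684.70767881 -15.28454763] 84.47699295990438 284
```

View pics/w1.png

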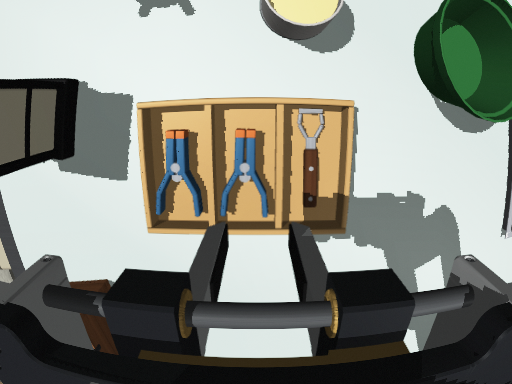

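The wrist picture shows both clips, noses away from the robot: clip 1's tip at px (177,130) and pin at (176,168), clip 2's tip at (245,129) and pin at (245,169). The opener is at (311,158). All as described.

```bash
cat >> h.py <<'E'
def fit(P,c,box,zr):
    "clip pose: pivot-origin x,y and yaw, by matching blue points' outline"
    h=cv2.cvtColor(c["color"],cv2.COLOR_BGR2HSV).astype(int)
    m=(h[...,1]>120)&(abs(h[...,0]-108)<15)&(P[...,2]>zr[0])&(P[...,2]<zr[1])&(P[...,0]>box[0])&(P[...,0]<box[1])&(P[...,1]>box[2])&(P[...,1]<box[3])
    Q=P[m][:,:2]; return Q,P[m]
E
python3 - <<'E'
from h import *
s,c,P=look("w2")
for yb in((250,338),(340,430)):
    Q,_=fit(P,c,(460,620,*yb),(20,42)); th=np.radians(-4.8)
    u=Q@[np.cos(th),np.sin(th)]; v=Q@[-np.sin(th),np.cos(th)]
    for a in range(int(u.min()//10)*10,int(u.max()),10):
        k=(u>=a)&(u<a+10)
        if k.sum()>4: print(a+5-u.max().round(),np.round([v[k].min(),v[k].max(),(v[k].min()+v[k].max())/2]),k.sum())
    print("u range",u.min(),u.max())
for n,p in dict(pin1=(168,176),tip1=(133,177),pin2=(169,245),tip2=(133,245)).items(): print(n,np.round(np.nanmedian(P[p[0]-2:p[0]+3,p[1]-2:p[1]+3].reshape(-1,3),0)))
E
```

```text
-93.0 [312. 372. 342.] 69
-83.0 [313. 370. 342.] 80
-73.0 [314. 368. 341.] 81
-63.0 [316. 367. 341.] 89
-53.0 [321. 362. 341.] 97
-43.0 [326. 355. 340.] 112
-33.0 [328. 351. 340.] 96
-23.0 [328. 351. 339.] 137
-13.0 [328. 351. 339.] 131
-3.0 [328. 349. 339.] 103
u range 459.0655420039848 557.7759330256642
-93.0 [398. 458. 428.] 93
-83.0 [399. 457. 428.] 103
-73.0 [399. 455. 427.] 101
-63.0 [401. 454. 427.] 109
-53.0 [405. 448. 427.] 122
-43.0 [411. 442. 426.] 124
-33.0 [413. 438. 426.] 101
-23.0 [413. 437. 425.] 165
-13.0 [412. 436. 424.] 160
-3.0 [413. 435. 424.] 137
u range 460.14582871785893 558.4586337617628
pin1 [556. 380.  33.]
tip1 [599. 372.  33.]
pin2 [547. 294.  33.]
tip2 [590. 291.  32.]
```

Emit:
move_arm(
  steps=[3.7,-1.65,0,0,0,0.03,4,0,0,4,0,0,0,4,0,0,4.5,0,0,0,4,0,0,4,0,0,0,4,0,0,2,0,0,0,4,0,0,0,0,0,0,4],
)

```text
time_s: 4.1
eef_pos: [573.4, 291.8, 58.9]
ee_rot: [3.135, -0.181, -0.004]
force: [0.7, -0.1, 0.1]
grip_width: 0.427
grip_force: 0.0
```

Emit:
move_arm(
  steps=[0.1,0,2.5,0,0,0,4,0,0,2.1,0,0,0,4,0,0,0,0,0,0,1.5,0,0,0,0,0,0,1.5,0,0,0,0,0,0,1.5,0,0,0,0,0,0,1.5],
)

```text
time_s: 4.85
eef_pos: [576.7, 292.7, 16.9]
ee_rot: [-3.135, 0.182, -0.006]
force: [0.0, -0.4, 5.8]
grip_width: 0.255
grip_force: 10.0
```

Emit:
move_arm(
  steps=[0,0,0,0,0,0,1.5,0,0,-3,0,0,0,1.5,0,0,-4,0,0,0,1.5,-0.93,5,-1,0,0,0,1.5,-0.93,5,0,0,0,0,1.5,-0.93,5,0,0,0,0,1.5,-0.93,5,0,0,0,0,1.5,-0.93,5,0,0,0,0,1.5],
  newtons=15,
)

```text
time_s: 5.85
eef_pos: [499.1, 47.8, 94.3]
ee_rot: [3.136, -0.182, -0.0]
force: [0.6, -0.7, -0.4]
grip_width: 0.254
grip_force: 15.0
```

```bash
python3 - <<'E'
from h import *
s,c,P=look("w3"); print(s["eef_pos"],s["grip_width"],s["grip_force"],s["force"])
C=viewer.read_camera("scene"); cv2.imwrite("pics/s3.png",cv2.resize(C["color"][120:300,180:420],None,fx=3,fy=3))
Q=cloud(C); h=cv2.cvtColor(C["color"],cv2.COLOR_BGR2HSV).astype(int)
m=(h[...,1]>120)&(abs(h[...,0]-108)<15)&(abs(Q[...,0]-450)<130)&(abs(Q[...,1]-60)<80); q=Q[m]; print(len(q),q.min(0),q.max(0))
for a in range(350,540,20):
    k=(q[:,0]>=a)&(q[:,0]<a+20)
    if k.sum(): print(a,k.sum(),q[k].min(0).round(),q[k].max(0).round())
E
```

```text
[499.14233151  47.75769827  94.29826925] 0.25438314705371373 14.97735857963562 [ 0.61562008 -0.68445143 -0.44080203]Traceback (most recent call last):
  File "<stdin>", line 5, in <module>
    return umr_minimum(a, axis, None, out, keepdims, initial, where)
ValueError: zero-size array to reduction operation minimum which has no identity
```

View pics/s3.png

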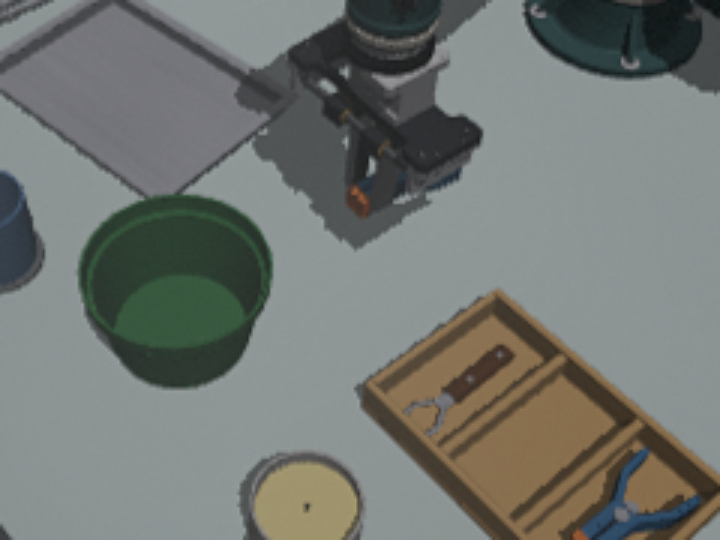

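The crop shows clip 2 held by its nose, roughly level, with orange tips at px (358,200), over bare glass. Lowering it now.

Emit:
move_arm(
  steps=[0,0,3.5,0,0,0,1.5,0,0,3,0,0,0,1.5,0,0,1.5,0,0,0,1.5,0,0,0.4,0,0,0,1.5,0,0,0,0,0,0,1.5],
)

```text
time_s: 6.58
eef_pos: [500.8, 49.5, 11.1]
ee_rot: [-3.136, 0.182, -0.002]
force: [-0.3, 0.0, -0.0]
grip_width: 0.257
grip_force: 15.0
```

Emit:
move_arm(
  steps=[0,0,0.3,0,0,0,1.5,0,0,0,0,0,0,4.5,0,0,0,0,0,0,4.5,0,0,0,0,0,0,4.5,0,0,-4,0,0,0,9.4,0,0,-4,0,0,0,9.4,-5.5,0,-4,0,0,0,9.4,-5,0,0,0,0,0,9.4],
  newtons=10,
)

```text
time_s: 7.58
eef_pos: [401.6, 60.9, 127.9]
ee_rot: [-3.136, 0.183, -0.011]
force: [-0.5, 0.2, -0.1]
grip_width: 0.87
grip_force: 0.0
```

```bash
cat > clipfit.py <<'E'
from h import *
def run(box,zr=(10,45)):
    s,c,P=look("wl"); print(s["eef_pos"],np.degrees(yaw(s)))
    Q,Q3=fit(P,c,box,zr); th=yaw(s)
    for _ in range(3):
        u=Q@[np.cos(th),np.sin(th)]; v=Q@[-np.sin(th),np.cos(th)]; L=[]
        for a in np.arange(u.min(),u.max(),8):
            k=(u>=a)&(u<a+8)
            if k.sum()>6: L.append((a+4,(v[k].min()+v[k].max())/2,np.ptp(v[k])))
        L=np.array(L); b=np.polyfit(L[:,0],L[:,1],1); th+=np.arctan(b[0])
    u=Q@[np.cos(th),np.sin(th)]; v=Q@[-np.sin(th),np.cos(th)]
    print("yaw",np.degrees(th),"u",u.min(),u.max(),"z",np.median(Q3[:,2]),"widths",L[:,2].round())
    o=u.min()+64; vm=np.median(L[:,1]) if 0 else np.polyval(np.polyfit(u,v,0),0); vm=(v.min()+v.max())/2
    W=lambda d:np.array([(o+d)*np.cos(th)-vm*np.sin(th),(o+d)*np.sin(th)+vm*np.cos(th)])
    print("origin",W(0),"grip",W(-50)); d=np.r_[W(-50)-s["eef_pos"][:2],0]; print("tool move to grip cm",to_tool(s,d)/10,"turn",-(th-yaw(s)))
E
python3 - <<'E'
from clipfit import *
run((330,580,-40,140))
E
```

```text
[401.64271131  60.93794645 127.91582164] -6.681447551619896
yaw -5.965607269911894 u 403.2222522537923 501.3968964354718 z 24.527739061185088 widths [60. 58. 57. 54. 50. 41. 32. 24. 24. 24. 23. 23. 23.]
origin [475.26251903  52.5968151 ] grip [425.53329597  57.79338842]
tool move to grip cm [2.40935715 0.03437221 0.01730551] turn -0.012493769834208385
```

View pics/wl.png

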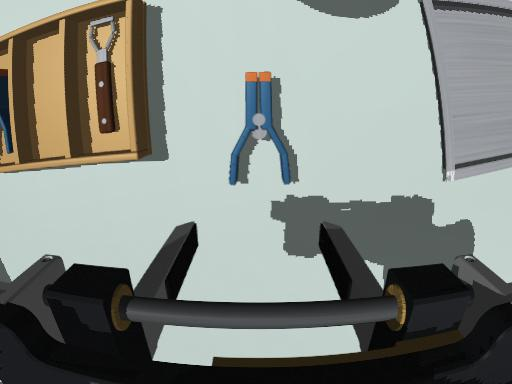

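The clip lies flat on the glass, pin at px (259,125) and handles ending at (235,182) and (287,182), both inside the finger gap once the tool moves ahead.

Emit:
move_arm(
  steps=[2.4,0,0,0,0,0,9.4,0,0,4,0,0,0,9.4,0,0,4,0,0,0,9.4,0,0,3,0,0,0,9.4,0,0,1,0,0,0,9.4,0,0,0,0,0,0,3,0,0,0,0,0,0,3,0,0,0,0,0,0,3],
)

```text
time_s: 8.62
eef_pos: [425.3, 58.0, 5.6]
ee_rot: [-3.136, 0.182, -0.005]
force: [0.1, 1.0, 0.9]
grip_width: 0.713
grip_force: 0.0
```

Emit:
move_arm(
  steps=[0,0,0,0,0,0,3,0,0,0,0,0,0,3,0,0,0,0,0,0,3],
)

```text
time_s: 9.0
eef_pos: [424.8, 58.0, 5.1]
ee_rot: [3.136, -0.182, 0.003]
force: [-1.2, -0.4, 4.6]
grip_width: 0.627
grip_force: 9.9
```

Width stays at 59 mm under 10 N, so this clip is sound and goes to the grill tray.

Emit:
move_arm(
  steps=[0,0,0,0,0,0,3,0,0,-3,0,0,0,3,0,0,-4,0,0,0,3,1.17,4.77,0,0,0,0,3,1.17,4.77,0,0,0,0,3,1.17,4.77,0,0,0,0,3,1.17,4.77,0,0,0,0,3,1.17,4.77,0,0,0,0,3],
  newtons=13,
)

```text
time_s: 10.0
eef_pos: [454.0, -186.9, 73.5]
ee_rot: [-3.136, 0.183, 0.001]
force: [0.1, -0.2, -0.2]
grip_width: 0.623
grip_force: 12.9
```

Emit:
move_arm(
  steps=[1.17,4.77,0,0,0,0,3,1.17,4.77,0,0,0,0,3,0,0,0,0,0,-0.18,3,0,0,0,0,0,0,3],
)

```text
time_s: 10.5
eef_pos: [466.1, -283.2, 73.1]
ee_rot: [-3.139, -0.095, 0.003]
force: [-1.1, 0.9, -0.6]
grip_width: 0.628
grip_force: 12.9
```

```bash
python3 - <<'E'
from h import *
s,c,P=look("w5"); print(s["eef_pos"],np.degrees(yaw(s)),s["grip_width"],s["grip_force"])
cv2.imwrite("pics/w5c.png",c["color"])
E
```

```text
[ 466.0549501  -283.18732478   73.08291839] 3.4802343275931964 0.6282253932779231 12.942194145871326
```

View pics/w5c.png

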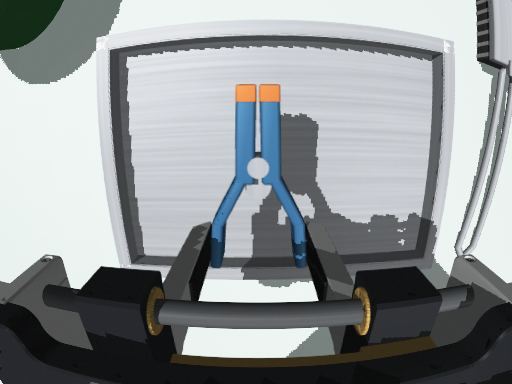

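The clip is held shut (jaw tips together at px (258,93)), well inside the grill tray walls. Laying it down.

Emit:
move_arm(
  steps=[0,0,3,0,0,0,3,0,0,2.5,0,0,0,3,0,0,0.9,0,0,0,3,0,0,0.2,0,0,0,3,0,0,0,0,0,0,3,0,0,0,0,0,0,3],
)

```text
time_s: 11.3
eef_pos: [467.3, -283.5, 9.2]
ee_rot: [3.139, 0.1, 0.002]
force: [0.1, -0.1, -1.2]
grip_width: 0.627
grip_force: 12.9
```

Emit:
move_arm(
  steps=[0,0,0.15,0,0,0,3,0,0,0,0,0,0,8,0,0,0,0,0,0,8,0,0,0,0,0,0,8,0,0,-3,0,0,0,8,0,0,-5,0,0,0,8,0,0,-5,0,0,0,8,0,0,0,0,0,0,8],
  newtons=10,
)

```text
time_s: 12.3
eef_pos: [469.3, -285.0, 142.4]
ee_rot: [3.133, 0.1, 0.013]
force: [-0.1, 0.3, -0.4]
grip_width: 0.853
grip_force: 0.0
```

```bash
python3 - <<'E'
from clipfit import *
run((380,640,-380,-200))
E
```

```text
[ 469.29822065 -284.99506483  142.44092367] 3.6577759769427916
yaw 3.789811830128908 u 433.8504496822031 532.8942718086356 z 27.469177330820116 widths [59. 59. 58. 55. 51. 42. 33. 25. 23. 23. 23. 23. 23.]
origin [ 517.51531714 -280.39596205] grip [ 467.62465528 -283.70078571]
tool move to grip cm [-0.15875297 -0.13982778 -0.00234157] turn -0.002304460368777572
```

Emit:
move_arm(
  steps=[1.41,-5.945,0,0,0,0,4,1.41,-5.945,0,0,0,0,4,1.41,-5.945,0,0,0,0,4,1.41,-5.945,0,0,0,0,4,1.41,-5.945,0,0,0,0,4,1.41,-5.945,0,0,0,0,4,1.41,-5.945,0,0,0,0,4,1.41,-5.945,0,0,0,0,4],
)

```text
time_s: 13.35
eef_pos: [547.8, 200.4, 134.1]
ee_rot: [3.139, 0.1, -0.006]
force: [1.2, 0.0, -0.1]
grip_width: 0.426
grip_force: 0.0
```

Emit:
move_arm(
  steps=[1.41,-5.945,0,0,0,0,4,1.41,-5.945,0,0,0,0,4,1.41,-5.945,0,0,0,0,4,0,0,0,0,0,0.18,4,0,0,0,0,0,0,4],
)

```text
time_s: 13.98
eef_pos: [578.5, 379.6, 133.2]
ee_rot: [3.133, -0.177, -0.007]
force: [0.1, -0.5, 0.5]
grip_width: 0.422
grip_force: 0.0
```

```bash
python3 - <<'E'
from clipfit import *
run((460,640,340,430),(20,42))
s=sense(); print(to_tool(s,np.r_[np.array([581.7,377.6])-s["eef_pos"][:2],0])/10, s["joints"])
E
```

```text
[578.51211    379.55868812 133.21742376] -6.475703778590207
yaw -7.080997631454479 u 442.03170952621474 541.4028651467319 z 32.542491599314474 widths [59. 57. 57. 54. 52. 44. 34. 24. 23. 23. 22. 22. 21.]
origin [557.2917476  381.34668012] grip [507.67310378 387.51029808]
tool move to grip cm [-7.12831854  0.00874627  0.03045284] turn 0.010564370674563658
[ 0.29334835  0.10724761 -0.00065887] [ 4.97878787e-01  4.29286883e-01  1.09239083e+00 -2.24776179e-04
  1.62392218e+00  2.18171494e+00]
```

Emit:
move_arm(
  steps=[0.35,0,3,0,0,0.01,4,0,0,4,0,0,0,4,0,0,3,0,0,0,4,0,0,1.7,0,0,0,4,0,0,0,0,0,0,1.5,0,0,0,0,0,0,1.5,0,0,0,0,0,0,1.5,0,0,0,0,0,0,1.5],
)

```text
time_s: 15.02
eef_pos: [584.1, 379.5, 21.3]
ee_rot: [-3.134, 0.198, -0.004]
force: [0.2, -0.1, 1.5]
grip_width: 0.256
grip_force: 9.9
```

Emit:
move_arm(
  steps=[0,0,0,0,0,0,4,0,0,0,0,0,0,4,0,0,0.5,0,0,0,4,0,0,0,0,0,0,1.5,0,0,0,0,0,0,1.5,0,0,0,0,0,0,1.5,0,0,0,0,0,0,1.5],
)

```text
time_s: 15.9
eef_pos: [583.2, 379.0, 14.6]
ee_rot: [3.135, -0.198, -0.0]
force: [-0.5, 0.0, -0.7]
grip_width: 0.261
grip_force: 10.0
```

Emit:
move_arm(
  steps=[0,0,0,0,0,0,1.5,0,0,-3,0,0,0,1.5,0,0,-4,0,0,0,1.5,-0.69,5.6,-1,0,0,0,1.5,-0.69,5.6,0,0,0,0,1.5,-0.69,5.6,0,0,0,0,1.5,-0.69,5.6,0,0,0,0,1.5,-0.69,5.6,0,0,0,0,1.5],
  newtons=15,
)

```text
time_s: 16.9
eef_pos: [513.2, 104.0, 95.0]
ee_rot: [3.135, -0.198, 0.002]
force: [0.3, -0.2, -0.7]
grip_width: 0.26
grip_force: 15.0
```

Emit:
move_arm(
  steps=[-0.69,5.6,0,0,0,0,1.5,0,0,3.5,0,0,0,1.5,0,0,3,0,0,0,1.5,0,0,1.2,0,0,0,1.5,0,0,0,0,0,0,1.5],
)

```text
time_s: 17.52
eef_pos: [499.4, 51.0, 17.3]
ee_rot: [3.135, -0.198, -0.002]
force: [0.7, -0.0, -0.9]
grip_width: 0.259
grip_force: 15.0
```

Emit:
move_arm(
  steps=[0,0,0.9,0,0,0,1.5,0,0,0.1,0,0,0,1.5,0,0,0,0,0,0,1.5],
)

```text
time_s: 17.9
eef_pos: [500.2, 51.0, 8.1]
ee_rot: [3.135, -0.198, 0.001]
force: [0.3, -0.6, -1.4]
grip_width: 0.255
grip_force: 15.0
```

Emit:
move_arm(
  steps=[0,0,0,0,0,0,4.5,0,0,0,0,0,0,4.5,0,0,0,0,0,0,4.5,0,0,-4,0,0,0,9.4,0,0,-4,0,0,0,9.4,-5.5,0,-4,0,0,0,9.4,-2,0,0,0,0,0,9.4,0,0,0,0,0,0,9.4],
  newtons=10,
)

```text
time_s: 18.9
eef_pos: [429.5, 59.9, 125.2]
ee_rot: [-3.135, 0.197, -0.003]
force: [-0.1, 0.2, -0.3]
grip_width: 0.972
grip_force: 0.0
```

```bash
python3 - <<'E'
from clipfit import *
run((330,580,-40,140))
E
```

```text
[429.50686717  59.94565485 125.18363023] -7.203381768124996
yaw -6.311643670596434 u 402.81573582249604 501.2453218213279 z 24.502662038088403 widths [60. 58. 57. 54. 50. 41. 33. 24. 24. 23. 23. 23. 23.]
origin [475.63101703  53.96131893] grip [425.93408529  59.45813403]
tool move to grip cm [-0.34834451  0.09316694 -0.0007    ] turn -0.015563765867343718
```

Emit:
move_arm(
  steps=[-0.35,0.1,2,0,0,-0.015,9.4,0,0,4,0,0,0,9.4,0,0,4,0,0,0,9.4,0,0,1.8,0,0,0,9.4,0,0,0,0,0,0,2,0,0,0,0,0,0,2,0,0,0,0,0,0,2,0,0,0,0,0,0,2],
)

```text
time_s: 19.95
eef_pos: [427.1, 59.2, 7.5]
ee_rot: [3.137, -0.175, 0.003]
force: [-1.5, 0.6, 2.2]
grip_width: 0.613
grip_force: 2.5
```

Emit:
move_arm(
  steps=[0,0,0,0,0,0,2,0,0,0,0,0,0,2,0,0,0,0,0,0,2,0,0,0,0,0,0,2],
)

```text
time_s: 20.45
eef_pos: [427.0, 59.3, 7.4]
ee_rot: [-3.137, 0.174, -0.003]
force: [-1.1, 1.2, 4.8]
grip_width: 0.368
grip_force: 10.0
```

The handles closed to 35 mm and the jaws gape, so this clip is weak and goes to the pot.

Emit:
move_arm(
  steps=[0,0,-3,0,0,0,2,0,0,-5,0,0,0,2,0,0,-6,0,0,0,2,0,0,-2,0,0,0,2,4.5,0.9,0,0,0,0,2,4.5,0.9,0,0,0,0,2,4.5,0.9,0,0,0,0,2,0,0,0,0,0,0,2],
  newtons=12,
)

```text
time_s: 21.45
eef_pos: [558.7, 16.4, 163.9]
ee_rot: [3.136, -0.177, -0.006]
force: [-1.0, -0.5, -1.2]
grip_width: 0.366
grip_force: 11.9
```

```bash
python3 - <<'E'
from h import *
s,c,P=look("w9"); print(s["eef_pos"],np.degrees(yaw(s)),s["grip_width"],s["grip_force"])
m=(P[...,2]>92)&(P[...,2]<108)&(np.hypot(P[...,0]-688,P[...,1]+16)<115)
h=cv2.cvtColor(c["color"],cv2.COLOR_BGR2HSV).astype(int); m&=(abs(h[...,0]-65)<25)&(h[...,1]>60)
x,y=P[m][:,0],P[m][:,1]; A=np.c_[2*x,2*y,np.ones(len(x))]; a=np.linalg.lstsq(A,x*x+y*y,rcond=None)[0]; print("pot",a[:2],np.sqrt(a[2]+a[0]**2+a[1]**2),len(x),x.min(),x.max(),y.min(),y.max())
E
```

```text
[558.67406645  16.40433702 163.93334951] -6.4598203474705365 0.36568748804811246 11.85070067178458
pot [685.63169113 -16.11773245] 83.59314725378262 2585 599.4843068016668 742.156949234062 -102.69259842814841 69.7955585583606
```

View pics/w9.png

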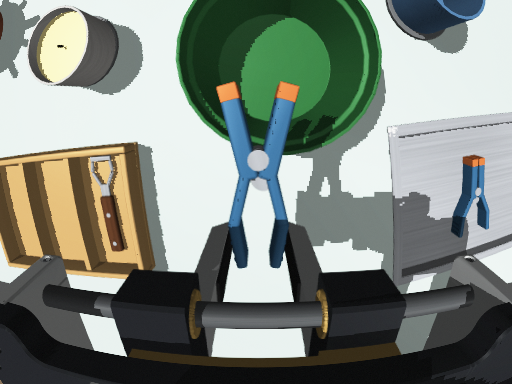

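The clip gapes (tips at px (229,90) and (288,90)) and hangs level. The pot mouth is ahead at about (280,60), and the sound clip lies flat in the grill tray at (474,190). Moving over the pot and down.

Emit:
move_arm(
  steps=[4.43,0.88,0,0,0,0,2,4.43,0.88,0,0,0,0,2,0,0,0,0,0,0,2,0,0,4,0,0,0,2,0,0,4,0,0,0,2,0,0,3,0,0,0,2,0,0,2,0,0,0,2,0,0,0,0,0,0,2],
)

```text
time_s: 22.5
eef_pos: [641.5, -9.3, 35.2]
ee_rot: [-3.137, 0.174, 0.006]
force: [0.4, -0.1, -0.6]
grip_width: 0.364
grip_force: 11.8
```

Emit:
move_arm(
  steps=[0.6,0,-1.2,0,0,0,2,0,0,0,0,0,0,2,0,0,0,0,0,0,6.8,0,0,0,0,0,0,6.8,0,0,0,0,0,0,6.8,0,0,0,0,0,0,6.8],
)

```text
time_s: 23.25
eef_pos: [649.5, -10.6, 48.4]
ee_rot: [3.137, -0.175, -0.0]
force: [0.3, -0.6, 0.2]
grip_width: 0.717
grip_force: 0.0
```

Emit:
move_arm(
  steps=[0,0,-2,0,0,0,6.8,0,0,-4,0,0,0,6.8,0,0,-5,0,0,0,6.8,0,0,-3,0,0,0,6.8,-4,0,0,0,0,0,6.8,-5,0,0,0,0,0,6.8,0,0,0,0,0,0,6.8],
)

```text
time_s: 24.12
eef_pos: [557.3, -0.0, 189.7]
ee_rot: [3.137, -0.174, -0.0]
force: [-0.3, -0.4, 0.3]
grip_width: 0.722
grip_force: 0.0
```

```bash
python3 - <<'E'
from h import *
s,c,P=look("w10"); print(s["eef_pos"],s["grip_width"],s["force"],s["grip_force"])
h=cv2.cvtColor(c["color"],cv2.COLOR_BGR2HSV).astype(int)
m=(h[...,1]>120)&(abs(h[...,0]-108)<15)&(np.hypot(P[...,0]-686,P[...,1]+16)<90); q=P[m]; print(len(q),q.min(0).round(),q.max(0).round(),np.median(q,0).round())
E
```

```text
[ 5.57262786e+02 -3.01322382e-02  1.89712747e+02] 0.7219809039567758 [-0.25657934 -0.4206674   0.32166703] 0.0
1537 [623. -44.   4.] [729.  21.  51.] [678. -23.  38.]
```

View pics/w10.png

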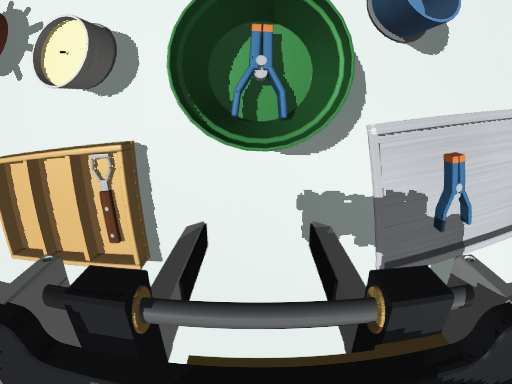

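The weak clip rests in the upright pot at px (261,65) and the sound clip lies flat in the grill tray at (456,190). The gripper is clear of everything.

```bash
python3 -c "
from plant import env
print(env.finish_job())"
```

```text
the job is handed in; nothing more can be done
None
```

Both clips are sorted and the job is handed in, but the hand-in gave back no verdict: the sound clip lies flat in the steel grill tray and the weak one is in the upright green pot.

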